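Demagnetise the watch on the bench unit

ROBOT

A 6-joint arm with a two-finger parallel gripper is mounted at the origin on a cart in front of the work surface, level with it; the furniture and walls round the work are solid. World frame = base frame: x ahead of the robot, y to its left, z up, the work surface at z = 0. Lengths are in m, angles in rad, forces in N, time in s.
With the tool pointing down it reaches from about 0.35 to 0.975 m from the base axis. Payload 4.9 kg.
Tool frame: the origin (TCP) lies at the very end of the fingers, on their centre line; the grasp point (between the pads) lies 19 mm behind it (grasp_offset is the distance from the TCP to the grasp point, in m); x points along the fingers, y is the direction in which the jaws open and shut, and the axes are right-handed (so a half turn about x gives the same grasp; the last joint's range is limited). The gripper opens to 85 mm and grips with 20 to 120 N. Pads are 22 mm wide; open, the fingers measure 114 mm over their backs; the gripper's body (76 mm by 85 mm) begins 54 mm behind the grasp point. The pads swing forward as they close: fully open they stand 13 mm farther back than shut.
Start: joints at [-0.119, 0.053, 1.613, -0, 1.476, -0.119], TCP at [0.625, 0, 0.231] pointing down, gripper open.
Joint ranges: [-3.01, 3.01], [-1.01, 2.22], [0.06, 2.58], [-1.02, 4.17], [0.09, 2.62], [-3.14, 3.14]. Speed limits (rad/s): [2.57, 2.57, 3.14, 3.14, 3.14, 3.14].

INTERFACE

Orientations are given as a rotation vector (axis times angle).
In Python, from station import get_obs, get_image, camera_model, finish_job, grasp_offset gives the robot as it stands.
- The arm moves only by the shell command python3 -m crank 'ROWS' [OPENING] [FORCE]. ROWS is JSON, a list that holds one entry, the list of rows, each a list of 4 numbers: the shift along the world's x, y, z in m, then the turn about the world's z in degrees. In form: [[[dx, dy, dz, turn], ...]]. A call has 1 to 5 rows; each row is the pose to reach, as a shift and turn from the pose commanded when the call began; what a row does not reach only later rows make up. A row lasts 1/12 s, in which the tool goes at most 41.7 mm and 7.16 degrees, less where a joint would pass 70% of its speed; a pose out of reach is approached as far as the arm can. A call with a gripper value outside its range is refused whole. OPENING is the opening, from 0 (shut) to 1 (fully open), set as the call begins (- or left out, the last holds). The fingers move at their own pace and stop on an object; FORCE is the grip in N (left out, the last holds). Time passes only in rows, so rows that repeat a pose let the fingers close. It gives the time, the measured TCP pose, the force and the opening at its end, in the units of the state.
- get_obs(): the state, without advancing time (a new reading comes with each control period).
- get_image(name): name is "scene" or "side" or "wrist"; returns (picture, depth): 384x512x3 uint8, red, green, blue; 384x512 float32, m along the optical axis (not along the pixel's ray), 0 where there is no reading.
- camera_model(name): a dict with "fx", "fy", "cx", "cy" (pixels), "xyz" and "attitude" of the camera in the world. Camera axes: x right, y down, z forward; pixel columns grow to the right and rows downward; lengths in m; the calibration is good to about 2 mm. A picture is of the moment at which its call begins: read the wrist's pose just before it. camera_model takes no time and is no camera call; for the wrist camera it gives the pose at the moment of the call.
- finish_job(): hands the job in, once; it reports no verdict.
The state is a dict: "t": time; "q": joint angles; "dq": joint speeds; "effort": joint torques, N m; "tool_pos": TCP position; "tool_rot": TCP orientation; "contact_force": force on the tool from outside, world axes, zero at the start; "wrist_torque": the same for the moment, N m; "opening": finger opening in m.
Only numpy, scipy, OpenCV 4.12 (cv2) and the standard library are available. Lean on these libraries where they do the work, as an engineer would, in place of code of your own. Each camera call takes 0.05 s, during which the arm holds its last target.

TASK

Demagnetise the watch lying on the grey bench unit, using your fingertips only: tip the orange rocker switch on by pressing its raised, white-dotted end fully down, then press the blue key fully down so that it stays down, then press the green key fully down and finish while still holding it down. Keep to this order, do not press the red key, and leave the watch and all the small things around lying where they are: nothing is to be picked up or pushed about.

Things in the scene. Friction and masses are not known exactly. Their poses are not given: they have to be found in the camera images.
- console: Grey bench demagnetiser, a flat box 150 (x) x 250 (y) x 40 mm high, fixed to the bench. Origin: centre of its underside; its own x axis points to its back, y to its left. Its top carries, along its front edge, one row of four controls 58 mm apart in any order (blue, green and red key, orange rocker), 40 mm in front of its centre line; behind them, 34 mm behind the centre line, is a round black rubber plate 68 mm across whose face is 44 mm above the bench.
- rocker (a joint): Orange rocker paddle 50 mm long (console x) x 28 mm wide x 8 mm thick, tilting about a level axis across its middle, 60 mm above the bench. 0 rad = off: the end towards the robot (console -x), marked with a white dot, is raised by 0.25 rad, its edge 72 mm above the bench. 0.5 rad = fully on: that end is down. It stays where it is left. Pressing on the dot takes about 3 N and moves the dot about 8 mm down.
- rocker_dot (a point): The white dot on top of the rocker paddle, 17 mm from its tilt axis towards the robot-side end, 8 mm from that end's edge; moves with the paddle. About 70 mm above the bench when off. Press here, straight down.
- blue (a joint): Round blue push key, cap 28 mm across, upright, its top 62 mm above the bench when up, in a black round housing (44 mm across, 52 mm above the bench) fixed on the console. It has no spring: it takes about 3.5 N to push down and stays where it is left. Joint value: 0 up, 0.006 m fully down.
- blue_top (a point): Centre of the top face of the blue key's cap; moves with it.
- green (a joint): Round green push key, cap 28 mm across, upright, its top 62 mm above the bench when up, in a black round housing (44 mm across, 52 mm above the bench) fixed on the console. It has a spring: about 5 N when fully down, and it comes back up when let go. Joint value: 0 up, 0.006 m fully down.
- green_top (a point): Centre of the top face of the green key's cap; moves with it.
- green_base: The black housing of the green key together with the key; fixed to the console. Origin: centre of its underside, on the console's top, 40 mm above the bench, z up.
- red (a joint): Round red push key, cap 28 mm across, upright, its top 62 mm above the bench when up, in a black round housing (44 mm across, 52 mm above the bench) fixed on the console. It has a spring like the green one. Not to be pressed. Joint value: 0 up, 0.006 m fully down.
- red_top (a point): Centre of the top face of the red key's cap; moves with it.
- watch_08: Steel watch case with black dial, 52 x 48 x 18 mm, lying loose, dial up, on the console's black rubber plate. Origin: centre of its underside.
- loupe: Black eye loupe, 35 mm across, 34 mm high, standing loose on the back left of the console's top. Origin: centre of its underside.
- gold_disc_1: Gold-coloured dial disc, 31 mm across, 10 mm high, lying loose on the back right of the console's top. Origin: centre of its underside.
- parts_tin: Round white metal tin, 50 mm across, 21 mm high, loose on the bench to the left of the console. Origin: centre of its underside.
- marker: Grey and blue marker pen, 134 mm long (its y), 12 mm thick, loose on the bench in front of the console. Origin: centre of its underside.
- tweezers_2: Steel tweezers, 124 mm long (their y), 10 mm high, loose on the bench to the right of the console. Origin: centre of the underside.

How it is judged:
On the way, in this order (a step that is already met when the one before it is completed fails the run):
1. the rocker is tipped on (value of joint rocker above 0.38 rad), for 0.1 s.
2. the blue key is pressed fully down, with the rocker on (value of joint rocker above 0.38 rad and value of joint blue above 0.004 m), for 0.1 s.
3. the green key is pressed fully down, with the rocker on and the blue key down (all of step 2 and value of joint green above 0.004 m), for 0.2 s.
At the end, for the whole second after the job is handed in: The fingers hold the green key down (joint beyond 4 mm of its 6, contact force over 1 N); the rocker is on (beyond 0.38 of 0.5 rad), the blue key is down (beyond 4 mm of 6), the red key is up; the watch has moved less than 10 mm and each small thing less than 15 mm from where it lay (all of step 3 and contact force between the fingers and green_base above 1 N and value of joint red below 0.002 m and distance of watch_08 from where it was at the start of the episode below 0.01 m and distance of each of loupe, gold_disc_1, parts_tin, marker, tweezers_2 from where it was at the start of the episode below 0.015 m); the arm keeps its last pose, push and grip.
It fails at once if the red key is pressed (beyond 2 mm) (value of joint red above 0.002 m).
It fails at once if the blue key is pressed (beyond 2 mm) while the rocker is not on (value of joint blue above 0.002 m and value of joint rocker below 0.38 rad).
It fails at once if the green key is pressed (beyond 2 mm) before the rocker is on and the blue key is down (value of joint green above 0.002 m and (value of joint rocker below 0.38 rad or value of joint blue below 0.004 m)).
It fails at once if the watch is lifted or pushed 10 mm from its place (distance of watch_08 from where it was at the start of the episode above 0.01 m).
It fails at once if a small thing is lifted or pushed 15 mm from its place (distance of any of loupe, gold_disc_1, parts_tin, marker, tweezers_2 from where it was at the start of the episode above 0.015 m).
It also fails if it takes over 42 s, if anything falls off the work surface, if the arm or the gripper's body presses on something with over 40 N, if the wrist force passes 120 N, or if a joint passes its speed limit or range.

## Working session

There is one attempt and no reset: what is moved stays moved. The work goes in short steps, Python scripts to look and compute and a shell command to move; the robot and the scene stay as the last step left them, time stands still between calls to the robot, and variables do not carry over. Pictures are saved under pics/ and viewed, and the job is handed in when it is done.

```bash
ls; mkdir -p pics; python3 - <<'E'
from station import *
import cv2
o=get_obs();print(o)
for n in("scene","side","wrist"):
    m=camera_model(n);print(n,m)
    p,d=get_image(n);cv2.imwrite(f"pics/{n}0.png",p[:,:,::-1])
    import numpy as np;np.savez(f"{n}0.npz",p=p,d=d,**{k:np.array(v) for k,v in m.items()})
E
```

```text
pics
{'t': 0.0, 'q': array([-1.18993969e-01,  5.33444485e-02,  1.61434387e+00, -4.70086416e-05,
        1.47600824e+00, -1.19020551e-01]), 'dq': array([ 6.35690689e-04,  1.93569161e-03,  1.24742171e-03, -6.43261528e-05,
       -1.25274261e-03,  1.37872662e-03]), 'effort': array([ 2.70554956e-04, -3.93670499e+01, -3.70175600e+01, -1.62778279e-04,
        6.93513779e-03, -6.06393527e-06]), 'tool_pos': array([6.24351730e-01, 6.85187866e-05, 2.30040936e-01]), 'tool_rot': array([ 1.20833538,  1.21090636, -1.21062285]), 'contact_force': array([-0.02086427, -0.66444544,  0.42996526]), 'wrist_torque': array([ 0.06097019, -0.01612183, -0.00836482]), 'opening': 0.08517271468543874}
scene {'fx': 473.03387771450286, 'fy': 473.03387771450286, 'cx': 254.65927192272693, 'cy': 187.9600201672408, 'xyz': array([-0.08954924, -0.5127825 ,  0.61604363]), 'attitude': array([-1.99632051,  0.96577576, -0.48171216])}
side {'fx': 440.6969386112643, 'fy': 440.6969386112643, 'cx': 255.47190581557217, 'cy': 196.76163069849264, 'xyz': array([ 0.46024384, -0.80687906,  0.35894823]), 'attitude': array([-1.92185552,  0.0894786 , -0.02135056])}
wrist {'fx': 320.86657884790867, 'fy': 320.86657884790867, 'cx': 257.7731495587046, 'cy': 197.3657517004956, 'xyz': array([0.62444503, 0.06739295, 0.37031898]), 'attitude': array([ 2.87556623e+00,  6.86525819e-04, -2.86483436e-03])}
```

View pics/scene0.png

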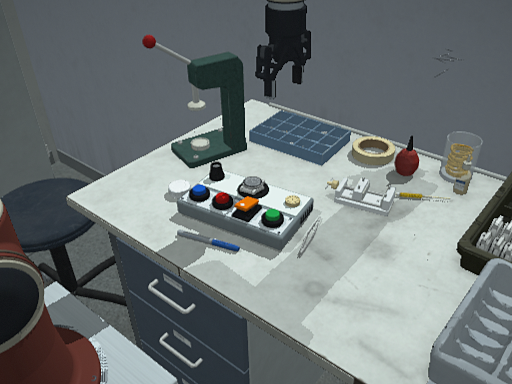

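View pics/side0.png

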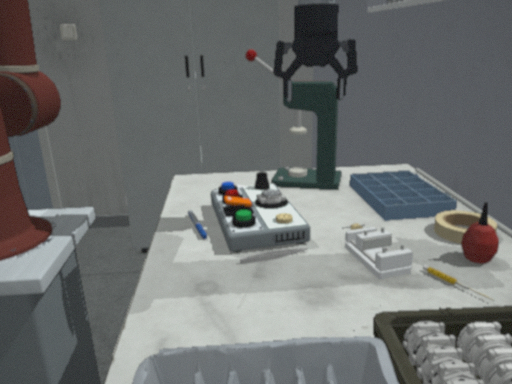

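View pics/wrist0.png

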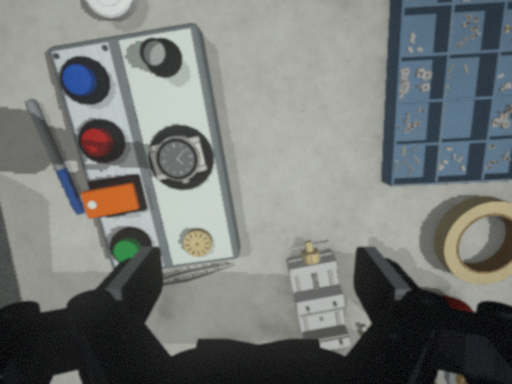

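The wrist view shows, from left (+y) to right: blue (83,78), red (100,140), rocker (112,200) with dot (92,205), and green (128,246), close to the finger. The jaws open along world x.

```bash
cat > h.py <<'E'
import numpy as np,cv2
from scipy.spatial.transform import Rotation as R
def ray(m,u,v):
    d=np.array([(u-float(m['cx']))/float(m['fx']),(v-float(m['cy']))/float(m['fy']),1.])
    return np.array(m['xyz']),R.from_rotvec(np.array(m['attitude'])).as_matrix()@d
def onz(m,u,v,z):
    o,d=ray(m,u,v); return o+d*(z-o[2])/d[2]
HS={'blue':((105,120,60),(128,255,255)),'green':((50,120,50),(85,255,255)),'red':((172,130,60),(180,255,255)),'orange':((5,170,120),(18,255,255))}
def blobs(p,m,d,name,z,n=1):
    hsv=cv2.cvtColor(np.ascontiguousarray(p),cv2.COLOR_RGB2HSV)
    lo,hi=HS[name]; k=cv2.inRange(hsv,np.array(lo),np.array(hi))
    if name=='red': k|=cv2.inRange(hsv,np.array((0,130,60)),np.array((4,255,255)))
    N,l,s,c=cv2.connectedComponentsWithStats(k)
    for i in sorted(range(1,N),key=lambda i:-s[i][4])[:n]:
        u,v=c[i]; P=onz(m,u,v,z); dep=float(np.median(d[l==i])); o,r=ray(m,u,v)
        print(name,s[i].tolist(),c[i].round(1),'plane',P.round(4),'depth',(o+r*dep).round(4))
E
python3 - <<'E'
from h import *
for n in("scene","side","wrist"):
    z=dict(np.load(n+"0.npz")); print(n)
    for c in HS: blobs(z['p'],z,z['d'],c,.062,2)
z=dict(np.load("wrist0.npz"))
print('dot',onz(z,92,205,.070))
for uv in((48,50),(196,25),(240,257)): print(uv,onz(z,*uv,.04))
p=z['p'][:300,20:270]; cv2.imwrite('pics/w0z.png',cv2.resize(p[:,:,::-1],None,fx=2,fy=2,interpolation=cv2.INTER_CUBIC))
E
```

```text
scene
blue [212, 239, 27, 12, 154] [224.9 244.9] plane [ 0.3579 -0.0704  0.062 ] depth [ 0.4008 -0.028   0.0089]
blue [192, 184, 14, 12, 125] [198.6 189.7] plane [0.4516 0.0862 0.062 ] depth [0.4543 0.0892 0.0592]
green [265, 209, 15, 12, 149] [272.1 214.6] plane [ 0.4774 -0.0838  0.062 ] depth [ 0.48   -0.0818  0.0594]
red [33, 307, 67, 77, 1864] [ 66.7 357.6] plane [ 0.0532 -0.0532  0.062 ] depth [ 0.0556 -0.0458  0.053 ]
red [395, 149, 24, 27, 476] [406.8 161.9] plane [ 0.8093 -0.2053  0.062 ] depth [ 0.8471 -0.1924  0.0387]
orange [235, 196, 24, 15, 182] [246.4 202.7] plane [ 0.4769 -0.0206  0.062 ] depth [ 0.4727 -0.0243  0.0661]
side
blue [222, 182, 13, 8, 77] [227.3 185.5] plane [0.4568 0.0747 0.062 ] depth [0.4567 0.0834 0.0591]
blue [196, 224, 10, 14, 64] [200.8 230.1] plane [ 0.4106 -0.146   0.062 ] depth [ 0.4022 -0.0343  0.0118]
green [235, 209, 17, 12, 174] [243.  214.5] plane [ 0.4822 -0.0892  0.062 ] depth [ 0.4823 -0.085   0.0603]
red [463, 223, 35, 40, 955] [480.2 242.4] plane [ 0.8246 -0.2464  0.062 ] depth [ 0.8526 -0.2034  0.0392]
red [247, 50, 9, 10, 72] [250.7  
[... 282 characters left out ...]
58, 169, 25, 44, 357] [ 69.7 189.9] plane [ 0.4374 -0.0091  0.062 ] depth [ 0.4053 -0.0223  0.009 ]
green [113, 240, 26, 22, 387] [124.7 249.8] plane [ 0.4851 -0.0734  0.062 ] depth [ 0.4839 -0.0746  0.0594]
red [81, 128, 32, 29, 671] [ 95.6 141.3] plane [0.4695 0.0385 0.062 ] depth [0.4681 0.0383 0.0592]
red [457, 300, 15, 12, 63] [463.7 306.7] plane [ 0.8496 -0.1407  0.062 ] depth [ 0.8688 -0.1584  0.0357]
orange [82, 183, 57, 34, 1301] [111.9 199.6] plane [ 0.4781 -0.0191  0.062 ] depth [ 0.4785 -0.0189  0.0627]
dot [ 0.46181614 -0.0222964   0.07      ]
(48, 50) [0.42459206 0.12225642 0.04      ]
(196, 25) [0.56624588 0.14368058 0.04      ]
(240, 257) [ 0.60383282 -0.09210457  0.04      ]
```

View pics/w0z.png

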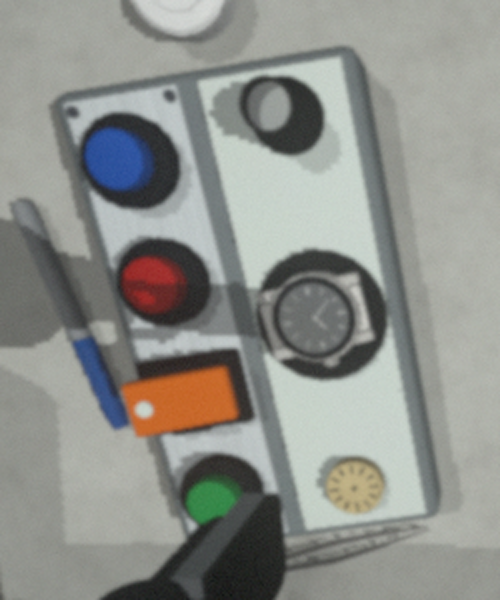

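```bash
python3 -m crank '[[[-0.035,-0.005,-0.015,2],[-0.07,-0.01,-0.03,4],[-0.105,-0.015,-0.045,6],[-0.14,-0.02,-0.06,8],[-0.165,-0.022,-0.075,8.5]]]' 0 40
python3 -m crank '[[[0,0,0,0],[0,0,0,0],[0,0,0,0],[0,0,0,0]]]'
python3 - <<'E'
from station import *
from h import *
o=get_obs();print(o['tool_pos'],o['opening'],R.from_rotvec(o['tool_rot']).as_matrix().round(3),o['contact_force'])
for n in("scene","side","wrist"):
    m=camera_model(n);p,d=get_image(n);cv2.imwrite(f"pics/{n}1.png",p[:,:,::-1])
    print(n)
    for c in HS: blobs(p,m,d,c,.062,1)
    if n!='wrist':cv2.imwrite(f"pics/{n}1z.png",cv2.resize(p[110:270,150:350,::-1],None,fx=4,fy=4)[:600])
E
```

```text
t: 0.57
tool_pos: [0.4573, -0.0221, 0.1547]
tool_rot: [1.098, 1.278, -1.1]
contact_force: [0.4, 0.9, 0.1]
opening: 0.0255
t: 0.9
tool_pos: [0.4619, -0.0222, 0.1581]
tool_rot: [1.1, 1.273, -1.097]
contact_force: [-0.0, -0.3, -0.5]
opening: 0.0003
[ 0.46186255 -0.02224089  0.15806805] 0.00031379655404403404 [[ 0.003  0.989  0.148]
 [-0.001  0.148 -0.989]
 [-1.     0.003  0.001]] [-0.00299971 -0.30823588 -0.52496872]
scene
blue [212, 240, 27, 11, 153] [224.9 245. ] plane [ 0.3579 -0.0706  0.062 ] depth [ 0.4005 -0.0285  0.0093]
green [265, 209, 15, 12, 149] [272.1 214.6] plane [ 0.4774 -0.0838  0.062 ] depth [ 0.48   -0.0818  0.0594]
red [32, 308, 68, 76, 1799] [ 64.3 357. ] plane [ 0.0518 -0.0497  0.062 ] depth [ 0.0527 -0.0468  0.0585]
orange [235, 196, 24, 15, 178] [246.6 202.7] plane [ 0.4771 -0.0209  0.062 ] depth [ 0.473  -0.0245  0.066 ]
side
blue [221, 182, 14, 8, 78] [227.3 185.6] plane [0.4566 0.0741 0.062 ] depth [0.4565 0.0838 0.0587]
green [235, 209, 17, 12, 173] [243.2 214.5] plane [ 0.4825 -0.0897  0.062 ] depth [ 0.4827 -0.0851  0.0601]
red [463, 223, 35, 40, 991] [480.  242.6] plane [ 0.8241 -0.2468  0.062 ] depth [ 0.8524 -0.2032  0.0389]
orange [224, 194, 27, 12, 175] [236.7 200. ] plane [ 0.4735 -0.0151  0.062 ] depth [ 0.4733 -0.0276  0.0667]
wrist
blue [258, 14, 41, 46, 1463] [277.5  36. ] plane [0.4578 0.0936 0.062 ] depth [0.4578 0.0942 0.0592]
red [258, 104, 38, 39, 1136] [276.3 122.8] plane [0.4662 0.0375 0.062 ] depth [0.4664 0.0374 0.0594]
orange [245, 182, 62, 37, 1976] [276.8 200.2] plane [ 0.4761 -0.0193  0.062 ] depth [ 0.4759 -0.019   0.0632]
```

View pics/wrist1.png

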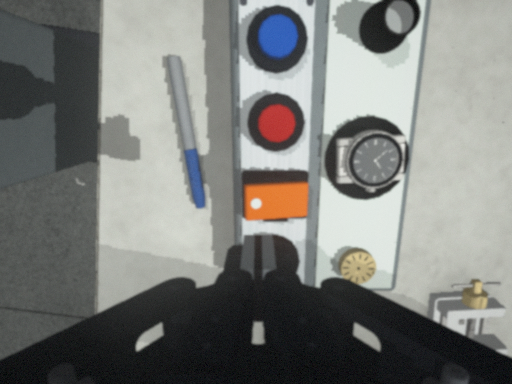

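View pics/side1z.png

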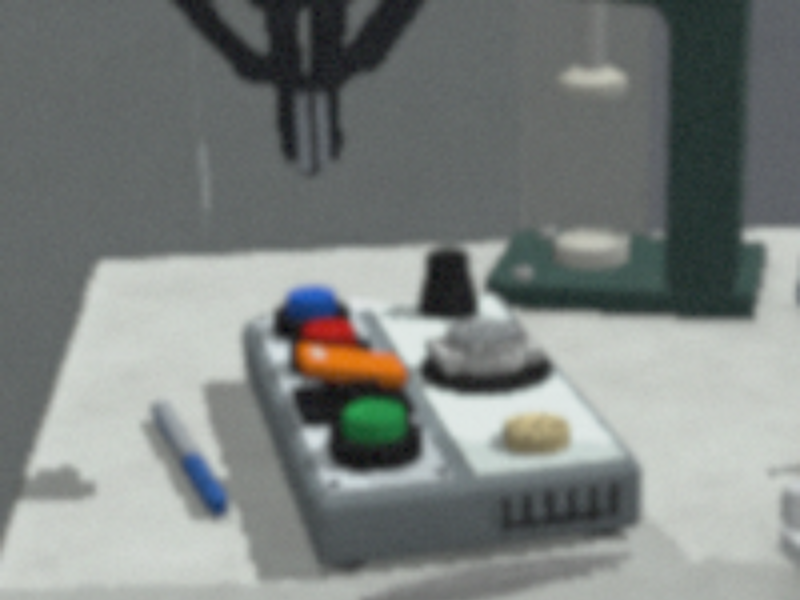

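View pics/scene1z.png

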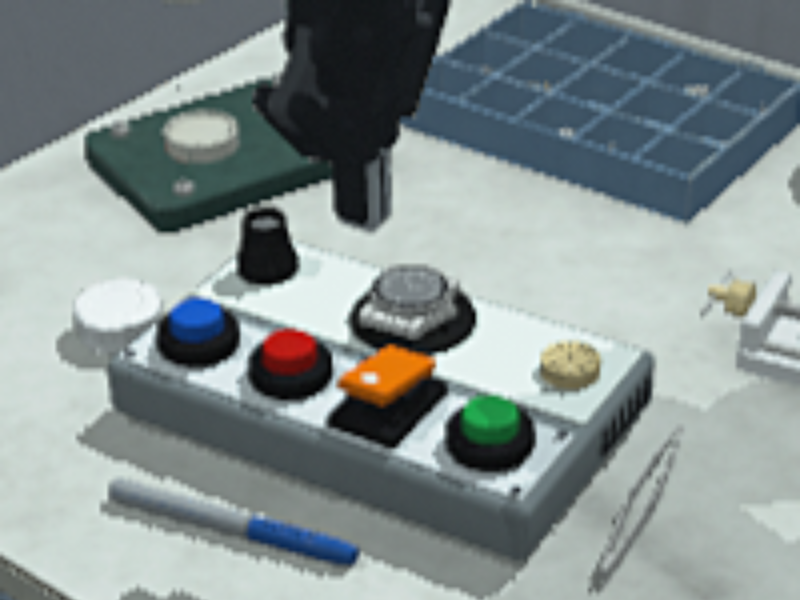

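```bash
python3 -m crank '[[[-0.006,0,-0.02,0],[-0.006,0,-0.045,0],[-0.006,0,-0.07,0],[-0.006,0,-0.08,0],[-0.006,0,-0.08,0]]]'
python3 -m crank '[[[0,0,-0.004,0],[0,0,-0.008,0],[0,0,-0.012,0],[0,0,-0.015,0],[0,0,-0.015,0]]]'
```

```text
t: 1.47
tool_pos: [0.4523, -0.0215, 0.0737]
tool_rot: [1.098, 1.281, -1.102]
contact_force: [-0.7, -0.3, 0.1]
opening: -0.0002
t: 1.88
tool_pos: [0.4543, -0.0225, 0.0622]
tool_rot: [1.098, 1.275, -1.1]
contact_force: [-3.2, -0.8, 2.7]
opening: 0.0002
```

```bash
python3 -m crank '[[[0,0,-0.002,0],[0,0,-0.003,0],[0,0,-0.003,0]]]'
python3 - <<'E'
from station import *
from h import *
o=get_obs();print(o['tool_pos'],o['contact_force'])
n="side"
p,d=get_image(n);cv2.imwrite(f"pics/{n}2z.png",cv2.resize(p[150:260,180:320,::-1],None,fx=5,fy=5))
E
```

```text
t: 2.13
tool_pos: [0.4547, -0.0226, 0.0616]
tool_rot: [1.098, 1.276, -1.1]
contact_force: [-11.3, -0.6, 19.7]
opening: -0.0
[ 0.45469852 -0.02255196  0.06161905] [-11.2658012   -0.5644785   19.65220246]
```

View pics/side2z.png

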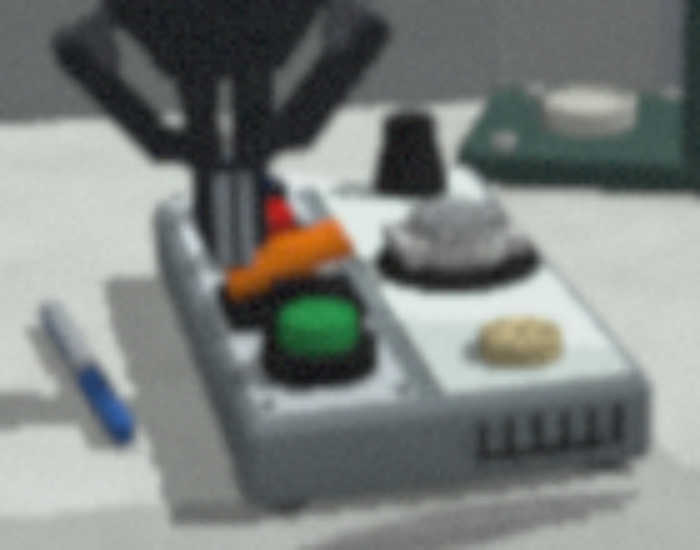

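The rocker is fully tipped: the robot-side end is down and the force has risen to a hard stop. I'll lift and go to blue.

```bash
python3 -m crank '[[[0,0,0.03,0],[0,0,0.065,0],[0.001,0.035,0.065,0],[0.002,0.07,0.065,0],[0.003,0.105,0.065,0]]]'
python3 -m crank '[[[0,0.0115,0,0],[0,0.0115,0,0],[0,0.0115,0,0],[0,0.0115,0,0]]]'
python3 - <<'E'
from station import *
from h import *
o=get_obs();print(o['tool_pos'],o['contact_force'])
for n in("scene","side","wrist"):
    m=camera_model(n);p,d=get_image(n);cv2.imwrite(f"pics/{n}3.png",p[:,:,::-1])
    for c in HS: blobs(p,m,d,c,.062,1)
    if n!='wrist':cv2.imwrite(f"pics/{n}3z.png",cv2.resize(p[140:260,170:310,::-1],None,fx=4,fy=4))
a=[cv2.imread(f'pics/{n}3z.png') for n in('scene','side')]
cv2.imwrite('pics/c3.png',cv2.resize(np.hstack(a),(800,343)))
E
```

```text
t: 2.6
tool_pos: [0.4584, 0.0839, 0.1252]
tool_rot: [1.103, 1.271, -1.097]
contact_force: [0.9, -0.2, -0.3]
opening: 0.0001
t: 2.93
tool_pos: [0.4572, 0.094, 0.1234]
tool_rot: [1.1, 1.275, -1.099]
contact_force: [-0.6, -0.7, 0.2]
opening: 0.0002
[0.4572059  0.09397073 0.12343823] [-0.61063446 -0.65950652  0.20292411]
blue [212, 239, 27, 12, 153] [224.8 245. ] plane [ 0.3578 -0.0704  0.062 ] depth [ 0.4005 -0.0281  0.0091]
green [265, 209, 15, 12, 148] [272.2 214.6] plane [ 0.4775 -0.0839  0.062 ] depth [ 0.4798 -0.0821  0.0597]
red [32, 313, 69, 71, 2139] [ 66.5 355.3] plane [ 0.0553 -0.0498  0.062 ] depth [ 0.0595 -0.0361  0.0457]
orange [235, 193, 23, 22, 258] [246.5 202.7] plane [ 0.4769 -0.0209  0.062 ] depth [ 0.4744 -0.0231  0.0645]
blue [222, 182, 13, 8, 78] [227.3 185.5] plane [0.4567 0.0745 0.062 ] depth [0.4567 0.0836 0.0589]
green [235, 209, 17, 12, 173] [243.2 214.6] plane [ 0.4826 -0.0899  0.062 ] depth [ 0.4827 -0.0852  0.06  ]
red [462, 223, 36, 40, 976] [479.9 242.3] plane [ 0.8244 -0.246   0.062 ] depth [ 0.8522 -0.2032  0.0393]
orange [226, 195, 24, 13, 157] [237.2 200.3] plane [ 0.4745 -0.0171  0.062 ] depth [ 0.4742 -0.0305  0.0671]
blue [239, 191, 42, 41, 1354] [259.2 211.1] plane [0.4575 0.0967 0.062 ] depth [0.4577 0.0958 0.059 ]
```

View pics/c3.png

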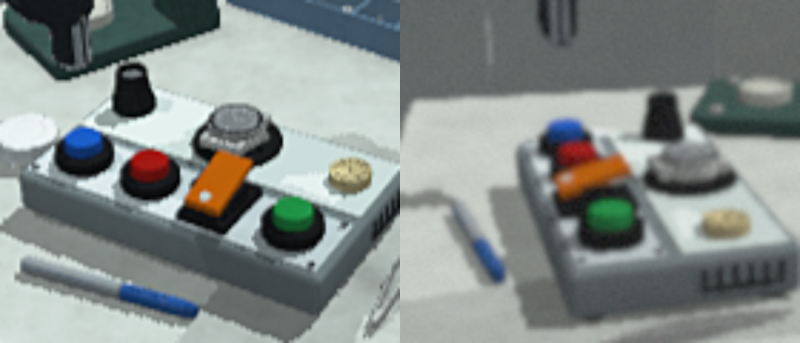

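View pics/wrist3.png

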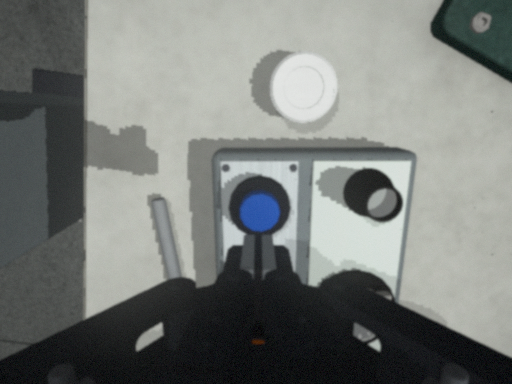

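The rocker stays on, and the tip is above blue, centred to about 1 mm.

```bash
python3 -m crank '[[[0,0.001,-0.025,0],[0,0.001,-0.045,0],[0,0.001,-0.055,0],[0,0.001,-0.059,0],[0,0.001,-0.062,0]]]'
python3 -m crank '[[[0,0,-0.003,0],[0,0,-0.005,0],[0,0,-0.007,0],[0,0,-0.007,0]]]'
```

```text
t: 3.5
tool_pos: [0.4566, 0.095, 0.061]
tool_rot: [1.099, 1.277, -1.101]
contact_force: [-2.5, -0.8, 3.7]
opening: -0.0
t: 3.83
tool_pos: [0.4579, 0.0954, 0.0559]
tool_rot: [1.099, 1.274, -1.098]
contact_force: [-2.8, -1.2, 7.6]
opening: -0.0001
```

```bash
python3 -m crank '[[[0,0,-0.002,0],[0,0,-0.002,0],[0,0,-0.002,0]]]'
```

```text
t: 4.08
tool_pos: [0.4581, 0.0954, 0.0556]
tool_rot: [1.099, 1.275, -1.099]
contact_force: [-9.8, -2.6, 17.6]
opening: -0.0002
```

Blue is at its stop (18 N, no further travel). Next I'll lift and cross over red and the rocker to green.

```bash
python3 -m crank '[[[0,0,0.035,0],[0,0,0.07,0],[0.006,-0.035,0.07,0],[0.012,-0.07,0.07,0],[0.018,-0.105,0.07,0]]]'
python3 -m crank '[[[0.004,-0.035,0,0],[0.008,-0.068,0,0],[0.008,-0.068,0,0],[0.008,-0.068,0,0],[0.008,-0.068,0,0]]]'
python3 - <<'E'
from station import *
from h import *
o=get_obs();print(o['tool_pos'],o['contact_force'])
for n in("scene","side","wrist"):
    m=camera_model(n);p,d=get_image(n);cv2.imwrite(f"pics/{n}4.png",p[:,:,::-1])
    for c in HS: blobs(p,m,d,c,.062,1)
    if n!='wrist':cv2.imwrite(f"pics/{n}4z.png",cv2.resize(p[140:260,170:310,::-1],None,fx=4,fy=4))
a=[cv2.imread(f'pics/{n}4z.png') for n in('scene','side')]
cv2.imwrite('pics/c4.png',cv2.resize(np.hstack(a),(800,343)))
E
```

```text
t: 4.5
tool_pos: [0.4764, -0.0104, 0.1242]
tool_rot: [1.099, 1.272, -1.095]
contact_force: [0.3, 0.1, 0.1]
opening: -0.0
t: 4.92
tool_pos: [0.4831, -0.0772, 0.1224]
tool_rot: [1.1, 1.275, -1.099]
contact_force: [0.5, 1.3, 0.3]
opening: 0.0001
[ 0.48314709 -0.07724859  0.12241363] [0.48628469 1.34881964 0.26401485]
blue [212, 239, 27, 12, 152] [224.8 244.9] plane [ 0.3579 -0.0702  0.062 ] depth [ 0.4007 -0.0279  0.009 ]
green [265, 209, 15, 12, 150] [272.1 214.6] plane [ 0.4773 -0.0839  0.062 ] depth [ 0.48   -0.0818  0.0593]
red [32, 312, 33, 72, 782] [ 47.5 354.4] plane [ 0.0397 -0.0276  0.062 ] depth [ 0.0318 -0.0571  0.0957]
orange [235, 193, 23, 22, 267] [246.4 203. ] plane [ 0.4762 -0.0212  0.062 ] depth [ 0.4737 -0.0234  0.0645]
blue [196, 224, 10, 14, 61] [200.8 230.4] plane [ 0.4106 -0.1471  0.062 ] depth [ 0.4023 -0.036   0.012 ]
green [235, 209, 17, 12, 173] [243.2 214.5] plane [ 0.4826 -0.0893  0.062 ] depth [ 0.4827 -0.0851  0.0603]
red [463, 223, 35, 40, 994] [479.8 242.5] plane [ 0.824  -0.2466  0.062 ] depth [ 0.8522 -0.2031  0.039 ]
orange [226, 195, 23, 13, 159] [237.  200.3] plane [ 0.4741 -0.0169  0.062 ] depth [ 0.4738 -0.0289  0.0665]
blue [154, 79, 24, 73, 934] [166.4 113.9] plane [ 0.4185 -0.0204  0.062 ] depth [ 0.4042 -0.0231  0.0091]
green [240, 197, 40, 39, 1230] [259.3 215.4] plane [ 0.4838 -0.0758  0.062 ] depth [ 0.4839 -0.0767  0.0594]
red [236, 0, 48, 53, 2052] [259.4  25.1] plane [0.4667 0.036  0.062 ] depth [0.4667 0.0366 0.0593]
orange [220, 105, 79, 47, 3381] [261.  127.3] plane [ 0.4763 -0.0197  0.062 ] depth [ 0.4762 -0.0196  0.0641]
```

View pics/c4.png

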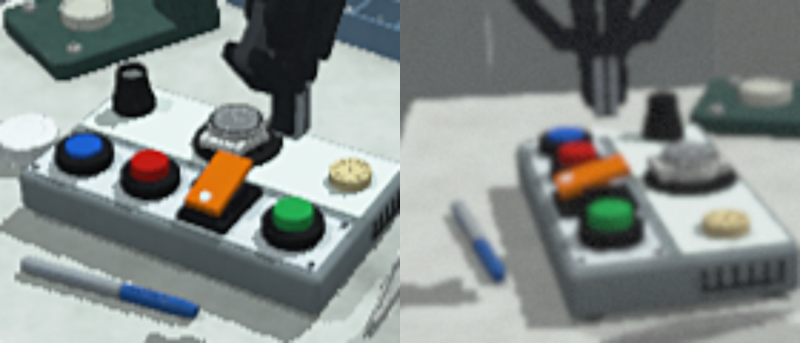

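View pics/wrist4.png

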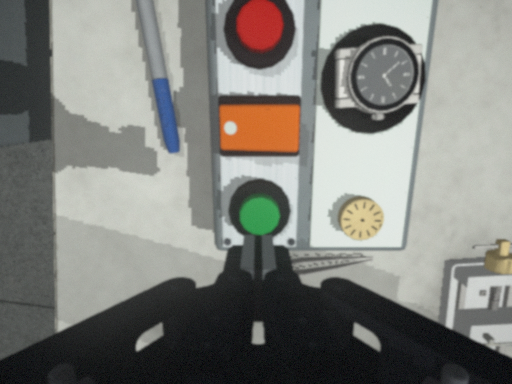

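Blue is visibly lower than red and the rocker is on. Green is at about (0.484, -0.077), directly under the tip, so I'll press it.

```bash
python3 -m crank '[[[0.0005,0,-0.025,0],[0.0005,0,-0.045,0],[0.0005,0,-0.055,0],[0.0005,0,-0.06,0],[0.0005,0,-0.063,0]]]'
python3 -m crank '[[[0,0,-0.003,0],[0,0,-0.006,0],[0,0,-0.008,0],[0,0,-0.008,0],[0,0,-0.008,0]]]'
```

```text
t: 5.48
tool_pos: [0.483, -0.0767, 0.0589]
tool_rot: [1.098, 1.278, -1.099]
contact_force: [-1.8, 0.7, 3.5]
opening: 0.0001
t: 5.9
tool_pos: [0.4844, -0.0774, 0.0557]
tool_rot: [1.099, 1.277, -1.099]
contact_force: [-12.3, 4.8, 23.6]
opening: 0.0002
```

```bash
python3 -m crank '[[[0,0,0.001,0],[0,0,0.001,0],[0,0,0.001,0],[0,0,0.001,0]]]'
python3 - <<'E'
from station import *
from h import *
o=get_obs();print(o['tool_pos'],o['contact_force'])
for n in("scene","side"):
    p,d=get_image(n)
    cv2.imwrite(f"pics/{n}5z.png",cv2.resize(p[140:260,170:310,::-1],None,fx=4,fy=4))
a=[cv2.imread(f'pics/{n}5z.png') for n in('scene','side')]
cv2.imwrite('pics/c5.png',cv2.resize(np.hstack(a),(800,343)))
print(get_obs()['contact_force'])
E
```

```text
t: 6.23
tool_pos: [0.4843, -0.0774, 0.0558]
tool_rot: [1.099, 1.276, -1.099]
contact_force: [-9.6, 4.1, 17.9]
opening: -0.0003
[ 0.48433586 -0.07735829  0.05579657] [-9.58333672  4.05357497 17.94255171]
[-9.46862048  3.31922346 17.79585114]
```

View pics/c5.png

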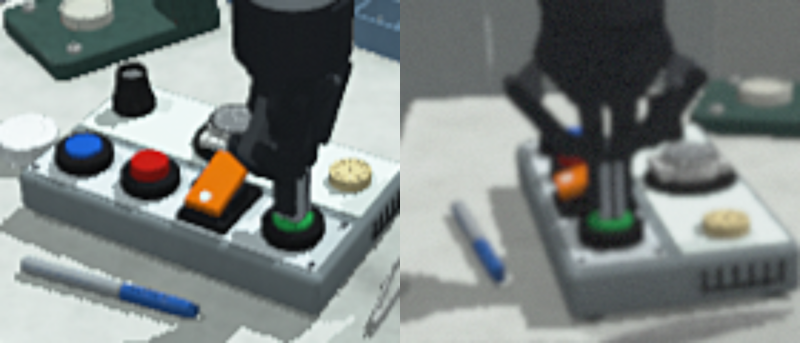

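Green is held down at 18 N, the rocker is on, blue is down, red is up, and the small things are where they were.

```bash
python3 -c "
from station import *
print(finish_job())"
```

```text
the job is handed in; nothing more can be done
None
```

I tipped the rocker on, pressed the blue key down, then pressed the green key down, and handed the job in at about 6.3 s with the closed fingertips still holding green down.

- **Rocker and blue:** each press ended at a hard stop, at about 20 N on the rocker and 18 N on blue. Later pictures show the rocker still on and blue still down.
- **Green:** the last reading was about 18 N upward with the tip at z = 0.0558 m. That matches the full 6 mm of travel.
- **Red and the loose things:** red looks up. The loupe, dial disc and marker look unmoved in the last pictures. The watch was partly hidden and the tin and tweezers partly outside the frame, but the arm came near none of them. I judged this by eye and did not measure their positions.

No check failed or disagreed. `finish_job` gives no verdict, so success is not confirmed.

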